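# Strip the cured press mould

### The arm

A 6-joint arm with a two-finger parallel gripper is mounted at the origin on the work surface. World frame = base frame: x ahead of the robot, y to its left, z up, the work surface at z = 0. Lengths are in m, angles in rad, forces in N, time in s.
With the tool pointing down it reaches from about 0.25 to 0.725 m from the base axis. Payload 9.7 kg.
Tool frame: the origin (TCP) lies midway between the tips of the shut fingers; the grasp point (between the pads) lies arm.grasp_offset behind it (arm.grasp_offset is the distance from the TCP to the grasp point, in m); z points along the fingers, y is the line along which they close (so a half turn about z gives the same grasp; the last joint's range is limited). The gripper opens to 85 mm and grips with 20 to 120 N. Pads are 22 mm wide; open, the fingers measure 114 mm over their backs; the gripper's body (76 mm by 85 mm) begins 54 mm behind the grasp point. The pads swing forward as they close: fully open they stand 13 mm farther back than shut.
Start: joints at [-1.166, 0.087, 0.176, 1.66, 0, 1.571], TCP at [0.217, -0.506, 0.231] pointing down, gripper open.
Joint ranges: [-3.13, 3.13], [-0.85, 1.81], [-1.15, 1.24], [-2.2, 2.28], [-1.44, 1.52], [-3.14, 3.14]. Speed limits (rad/s): [2.22, 2.22, 2.57, 3.14, 3.14, 3.14].

### API

Orientations are given as a unit quaternion [x, y, z, w].
In Python, from bench import arm, viewer, ticket gives the robot as it stands.
- The arm moves only by the tool move_arm, never from a script. Its argument "commands" is text: rows parted by semicolons, each of 5 numbers parted by spaces: the shift along the tool's x, y, z in cm, then the turn about the tool's z in degrees, then the opening, from 0 (shut) to 1 (fully open). In form: x y z spin jaw; .... A call has 1 to 10 rows; each row shifts and turns the commanded pose from where the row before left it, along the tool's axes as they then stand; what a row does not reach is not made up. A row lasts 1/12 s, in which the tool goes at most 41.7 mm and 7.16 degrees, less where a joint would pass 70% of its speed; a pose out of reach is approached as far as the arm can. A call with a gripper value outside its range is refused whole. The fingers move at their own pace and stop on an object; the grip force is fixed at half the most. Time passes only in rows, so rows that do not move let the fingers close. It gives the time, the measured TCP pose, the force, the opening and the grip force at its end, in the units of the state.
- arm.sense(): the state, without advancing time (a new reading comes with each control period).
- viewer.snapshot(name): name is "side" or "top" or "wrist"; returns a dict with "img" (400x640x3 uint8, red, green, blue), "depth" (400x640 float32, m along the optical axis (not along the pixel's ray), 0 where there is no reading), "intrinsics" (3x3 intrinsics, pixels), "pose" (4x4, takes a point from camera to world coordinates). Camera axes: x right, y down, z forward; pixel columns grow to the right and rows downward; lengths in m; the calibration is good to about 2 mm. The wrist camera is an equidistant fisheye: a pixel r from the principal point sees the ray r / f radians off the axis. A picture is of the moment at which its call begins.
- ticket.finish_job(): hands the job in; it is judged then, once.
The state is a dict: "time_s": time; "joints": joint angles; "qd": joint speeds; "joint_efforts": joint torques, N m; "tcp_pos": TCP position; "tcp_rot": TCP orientation; "force": force on the tool from outside, world axes, zero at the start; "moment": the same for the moment, N m; "finger_gap": opening from 0.0 (shut) to 1.0 (fully open); "gripper_force": force on a finger pad.
Only numpy, scipy, OpenCV 4.12 (cv2) and the standard library are available. Lean on these libraries where they do the work, as an engineer would, in place of code of your own. Each camera call takes 0.05 s, during which the arm holds its last target. There are 200 camera calls.

### The job

The hatch cover has cured, so strip the mould on the heated plate from the top down, one piece at a time, leaving the rest on the plate undisturbed: stand the brass weight squarely on its round rubber pad, lay the aluminium plug flat in the steel cleaning tray, put the orange cover centred on the pan of the scale, and last lay the blue cavity block on the middle of the wooden rack, lengthwise along it. Keep every piece the same way up, set it down without dropping it, and do not knock the amber resin jar. Let go of everything at the end.

Things in the scene. Friction and masses are not known exactly. Their poses are not given: they have to be found in the camera images.
- weight: Brass knob weight, top of the stack, about 0.55 kg: upright cylinder 42 mm in diameter and 46 mm high, then a neck 16 mm in diameter and a knob 27 mm in diameter up to 72 mm. Stands loose on the plug. Origin: centre of its underside, z up.
- plug: Aluminium plug half of the mould, about 0.38 kg: plain block 100 (x, long side) by 42 (y) by 34 mm high. Stands loose inside the orange cover, 2 mm play each side in y, its underside on the cover's floor, so its upper 24 mm stand above the cover's rim. Origin: centre of its underside, z up.
- cover: Orange fibreglass hatch cover, about 0.06 kg: shallow open-topped rectangular pan 120 (x, long side) by 54 (y) by 14 mm high outside, walls and floor 4 mm thick. Sits loose in the 4 mm deep recess of the blue cavity block with 2 mm play each side, so its upper 10 mm stand above the block. Origin: centre of its underside, z up.
- cavity: Blue tooling-board cavity block, bottom of the stack, about 0.22 kg: 150 (x, long side) by 66 (y) by 24 mm high, with a recess 124 by 58 by 4 mm deep in its top; recess floor 20 mm above its underside. Lies loose on the heated plate. Origin: centre of its underside, z up.
- hotplate: Heated curing plate (not hot now), fixed to the bench, on which the stack stands: dark steel plate 190 (x) by 120 (y) mm, top at 25 mm, with a grey control strip 40 mm long beyond its -x end that has a small knob 34 mm high. Origin: on the bench under the centre of the steel plate, z up.
- pad: Black round rubber pad for the weight, fixed to the bench, 72 mm in diameter, 6 mm high. Origin: centre of its underside, z up.
- tray: Shallow stainless cleaning tray, fixed to the bench, open-topped, 180 (x, long side) by 130 (y) by 12 mm high outside, walls and floor 3 mm thick (rolled rim up to 15 mm high). Origin: centre of its underside, z up.
- scale: White bench scale, fixed to the bench, with a round steel pan 128 mm in diameter whose top is at 45 mm. The body is 138 mm wide (y), 30 mm high, and reaches 70 mm to +x and 125 mm to -x (display and buttons) of the pan's centre. Origin: on the bench under the centre of the pan, z up; the pan does not give.
- rack: Wooden slatted rack, fixed to the bench, 180 (x, long side) by 100 (y) mm, slats across it, slat tops at 26 mm. Origin: centre of its underside, z up.
- jar: Bystander: amber glass resin jar with a white lid, closed, 50 mm in diameter, 64 mm high, standing loose among the places. Leave it standing where it is. Origin: centre of its underside, z up.

How it is judged:
By the outcome, as a careful person would: the job done as asked, in the order asked, and still so for the second after the job is handed in, with the robot touching nothing.
It also fails if it takes over 141 s, if anything falls off the work surface, if the arm or the gripper's body presses on something with over 40 N, if the wrist force passes 120 N, or if a joint passes its speed limit or range.

## Working session

There is one attempt and no reset: what is moved stays moved. The work goes in short steps, Python scripts to look and compute and a tool call to move; the robot and the scene stay as the last step left them, time stands still between calls to the robot, and variables do not carry over. Pictures are saved under pics/ and viewed, at most 14 in all, crops included, and the job is handed in when it is done.

Besides the shell and the picture viewer there is one more tool, called after "Emit:" by a JSON object that holds its "name" and its "arguments". move_arm: Moves the arm, as the interface text tells. Its arguments: {"type":"object","properties":{"commands":{"type":"string"}},"required":["commands"]}

```bash
ls; mkdir -p pics
python3 - <<'E'
from bench import arm, viewer
import cv2,numpy as np
s=arm.sense();print(s['time_s'],s['tcp_pos'],s['tcp_rot'],s['finger_gap'],arm.grasp_offset)
for n in("top","side"):
    d=viewer.snapshot(n);cv2.imwrite(f"pics/{n}0.png",d["img"][:,:,::-1]);np.savez(f"{n}0.npz",**d)
    print(d["intrinsics"].tolist(),d["pose"].round(3).tolist())
E
```

```text
pics
0.0 [ 0.21651926 -0.50534781  0.2305784 ] [ 9.79584107e-01  2.01033697e-01 -1.21727714e-04 -6.44308121e-04] 1.0000506323625362 0.0187
[[518.5984407157389, 0.0, 320.11099196670193], [0.0, 518.5984407157389, 200.58222759972725], [0.0, 0.0, 1.0]] [[0.024, -0.981, 0.194, 0.31], [-0.999, -0.028, -0.016, 0.007], [0.021, -0.194, -0.981, 1.426], [0.0, 0.0, 0.0, 1.0]]
[[499.8600498832797, 0.0, 317.72762530116336], [0.0, 499.8600498832797, 193.73481748878586], [0.0, 0.0, 1.0]] [[-0.789, -0.325, 0.521, -0.106], [-0.614, 0.431, -0.661, 0.853], [-0.01, -0.842, -0.54, 0.745], [0.0, 0.0, 0.0, 1.0]]
```

View pics/top0.png

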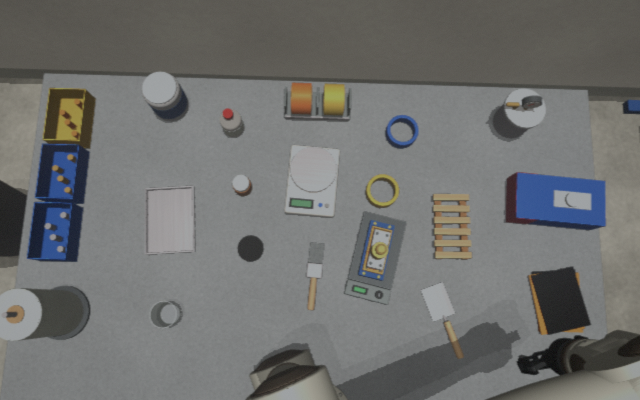

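View pics/side0.png

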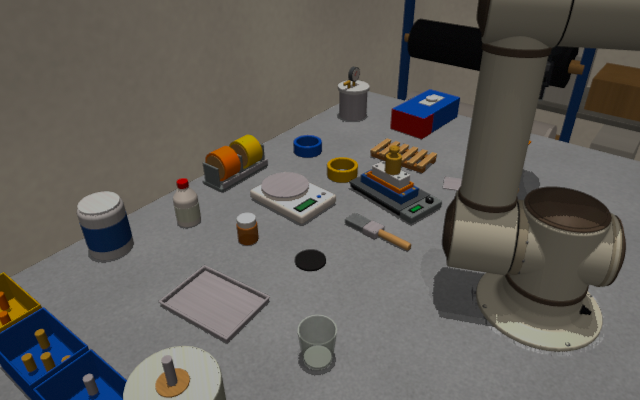

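The top view shows the pad at (250,248), tray (170,220), jar (241,184), scale pan (315,170), stack (378,250) on the hotplate, and rack (452,226). The side view agrees.

```bash
cat > h.py <<'E'
import numpy as np,cv2
def cloud(d):
    K=d["intrinsics"];z=d["depth"];v,u=np.indices(z.shape)
    p=np.stack([(u-K[0,2])/K[0,0]*z,(v-K[1,2])/K[1,1]*z,z],-1)
    return p@d["pose"][:3,:3].T+d["pose"][:3,3]
def plane(d,u,v,h):
    K=d["intrinsics"];r=d["pose"][:3,:3]@np.array([(u-K[0,2])/K[0,0],(v-K[1,2])/K[1,1],1]);o=d["pose"][:3,3]
    return o+r*(h-o[2])/r[2]
def rect(P):
    (c,s,a)=cv2.minAreaRect((P[:,:2]*1000).astype(np.float32))
    if s[0]<s[1]: s=s[::-1];a+=90
    return np.round(c,1),np.round(s,1),round((a+90)%180-90,1)
E
python3 - <<'E'
from h import *
d=dict(np.load("top0.npz"));P=cloud(d);im=d["img"];hsv=cv2.cvtColor(im,cv2.COLOR_RGB2HSV)
def go(n,roi,lo,hi,extra=None):
    x0,x1,y0,y1=roi;m=np.zeros(P.shape[:2],bool);m[y0:y1,x0:x1]=1
    m&=(P[...,2]>lo)&(P[...,2]<hi)&(d["depth"]>0)
    if extra is not None:m&=extra
    q=P[m];print(n,len(q),np.median(q[:,2]).round(4) if len(q) else '',rect(q) if len(q)>5 else '')
H,S,V=[hsv[...,i].astype(int) for i in range(3)]
go("bench",(200,230,280,300),-.1,.1)
go("pad",(230,270,230,268),-.01,.03,V<45)
go("tray",(138,202,178,262),.008,.03)
go("jar",(228,256,170,200),.045,.08)
go("scalebody",(280,345,140,222),.02,.037)
go("pan",(280,345,140,222),.039,.055)
go("rack",(425,480,185,268),.015,.04)
go("hot",(335,412,205,310),.015,.032)
go("blue",(340,412,205,300),.035,.055,(H>95)&(H<130)&(S>100))
go("orange",(340,412,205,300),.04,.07,(H<22)&(S>120))
go("plug",(345,412,205,300),.07,.09,S<70)
go("weight",(345,412,205,300),.115,.19)
go("weightall",(345,412,205,300),.092,.19)
E
```

```text
bench 597 0.0005 (array([340.3, 262.7]), array([80.2, 50.8]), -88.5)
pad 0  
tray 740 0.0125 (array([528.1, 400.3]), array([203.4, 168.7]), 2.3)
jar 262 0.0635 (array([622.8, 198.3]), array([45.8, 44.9]), 87.7)
scalebody 1695 0.0312 (array([645.1,   7. ]), array([196.3, 138. ]), -3.8)
pan 1636 0.0459 (array([645.7,   3.3]), array([179.4, 124.1]), 2.6)
rack 1759 0.026 (array([ 528.4, -380. ]), array([178.3, 102.3]), 0.8)
hot 2297 0.0257 (array([ 446.2, -159.3]), array([269.3, 193.7]), 2.3)
blue 238 0.0498 (array([ 455. , -168.5]), array([149.3,  64.6]), -12.3)
orange 36 0.0581 (array([ 455.4, -165.2]), array([115.2,  46.4]), -7.5)
plug 404 0.0834 (array([ 452.6, -170.4]), array([100.4,  42.7]), -12.6)
weight 229 0.1323 (array([ 445.7, -167.2]), array([41.7, 39.6]), -88.1)
weightall 247 0.1318 (array([ 445.7, -167.2]), array([41.7, 39.6]), -88.1)
```

```bash
cat >> h.py <<'E'
from scipy.spatial.transform import Rotation as Ro
def togo(x,y,z,yaw):
    "remaining shift in tool axes [cm] and spin [deg, mod 180]"
    from bench import arm
    s=arm.sense();R=Ro.from_quat(s['tcp_rot']).as_matrix();p=s['tcp_pos']
    cur=np.degrees(np.arctan2(R[1,0],R[0,0]));sp=(cur-yaw+90)%180-90
    print("t",round(s['time_s'],2),"tcp",p.round(4),"yaw",round(cur,1),"tilt",np.degrees(np.arccos(-R[2,2])).round(2),"j6",s['joints'][5].round(2),"gap",round(s['finger_gap'],3),"gf",np.round(s['gripper_force'],1),"F",np.round(s['force'],1))
    print("togo cm",(R.T@(np.array([x,y,z])-p)*100).round(2),"spin",sp.round(1))
E
python3 - <<'E'
from h import *
d=dict(np.load("top0.npz"));P=cloud(d);im=d["img"];g=im.max(-1).astype(int)
print("padV",g[248,225:275:3])
def comp(roi,m):
    x0,x1,y0,y1=roi;k=np.zeros(m.shape,np.uint8);k[y0:y1,x0:x1]=m[y0:y1,x0:x1]
    k=cv2.morphologyEx(k,cv2.MORPH_OPEN,np.ones((3,3),np.uint8))
    n,l,s,c=cv2.connectedComponentsWithStats(k);i=1+np.argmax(s[1:,4]);return l==i
m=comp((230,272,228,270),g<60);c=cv2.findContours(m.astype(np.uint8),0,2)[0][0];(u,v),r=cv2.minEnclosingCircle(c);M=cv2.moments(c);u,v=M['m10']/M['m00'],M['m01']/M['m00']
print("pad",plane(d,u,v,.006),"diam",np.sqrt(m.sum()*4/np.pi)*1.43/518)
Z=P[...,2]
m=comp((280,345,140,222),(Z>.041)&(Z<.055));v,u=np.nonzero(m);q=P[m];print("pan",q.mean(0),rect(q),np.sqrt(m.sum()*4/np.pi)*1.40/518)
ed=comp((138,202,178,262),np.ones_like(m))
# tray: bright region vs bench
t=comp((138,202,178,262),(im[...,0].astype(int)>110)|(np.abs(Z-.0135)<.004))
print("tray",rect(P[t]),np.median(P[t][:,2]))
print(g[220,138:202:2])
togo(.446,-.167,.2,-12.5)
E
```

```text
padV [133 135 130 133  98  51  52  53  53  50  52  49  52 120 136 134 133]
pad [0.45362069 0.17152734 0.006     ] diam 0.06738826322239405
pan [0.67249044 0.00640582 0.04617034] (array([673.8,   4.6]), array([123.7, 123.6]), -88.4) 0.11680687150599861
tray (array([497.4, 247.7]), array([550. , 263.9]), 77.8) 0.0026942981205750893
[133 134 133 132 115 141 155 156 156 156 157 158 157 158 159 159 160 158
 160 162 161 159 161 162 162 159 161 159 118 130 131 131]
t 0.1 tcp [ 0.2165 -0.5053  0.2307] yaw 23.2 tilt 0.07 j6 1.57 gap 1.003 gf 0.0 F [-0.3  0.5  0.4]
togo cm [ 34.42 -22.06   3.09] spin 35.7
```

Emit:
{"name": "move_arm", "arguments": {"commands": "0 0 0 7 0.75;0 0 0 7 0.75;0 0 0 7 0.75;0 0 0 7 0.75;0 0 0 7 0.75"}}

```text
time_s: 0.52
tcp_pos: [0.2166, -0.5054, 0.2308]
tcp_rot: [0.994, -0.106, -0.0, -0.0]
force: [0.6, -0.7, -0.5]
finger_gap: 0.751
gripper_force: 0.0
```

Run:
```python
from h import *
d=dict(np.load("top0.npz"));im=d["img"];P=cloud(d)
k=np.zeros(im.shape[:2],np.uint8);k[180:262,142:201]=(im.max(-1)>145)[180:262,142:201]
k=cv2.morphologyEx(k,cv2.MORPH_CLOSE,np.ones((7,7)));k=cv2.morphologyEx(k,cv2.MORPH_OPEN,np.ones((5,5)))
c=max(cv2.findContours(k,0,2)[0],key=cv2.contourArea)[:,0]
print("tray in",rect(np.array([plane(d,u,v,.006) for u,v in c])))
togo(.446,-.167,.2,-12.5)
```

```text
tray in (array([528.5, 394. ]), array([182.9, 118.4]), 5.0)
t 0.52 tcp [ 0.2166 -0.5054  0.2308] yaw -12.2 tilt 0.05 j6 2.19 gap 0.751 gf 0.0 F [ 0.6 -0.7 -0.5]
togo cm [ 15.31 -37.91   3.1 ] spin 0.3
```

Emit:
{"name": "move_arm", "arguments": {"commands": "0 0 0 -7 0.75;0 0 0 -7 0.75;0 0 0 -7 0.75;0 0 0 -7 0.75;0 0 0 -7 0.75;0 0 0 -7 0.75;0 0 0 -7 0.75;0 0 0 -7 0.75;0 0 0 -7 0.75;0 0 0 -7 0.75"}}

```text
time_s: 1.35
tcp_pos: [0.2166, -0.5054, 0.2309]
tcp_rot: [0.872, 0.489, 0.0, -0.0]
force: [-0.5, -0.1, 0.6]
finger_gap: 0.751
gripper_force: 0.0
```

Emit:
{"name": "move_arm", "arguments": {"commands": "0 0 0 -7 0.75;0 0 0 -7 0.75;0 0 0 -7 0.75;0 0 0 -7 0.75;0 0 0 -7 0.75;0 0 0 -7 0.75;0 0 0 -7 0.75;0 0 0 -7 0.75;0 0 0 -7 0.75;0 0 0 -7 0.75"}}

```text
time_s: 2.18
tcp_pos: [0.2166, -0.5054, 0.2309]
tcp_rot: [0.434, 0.901, 0.0, -0.0]
force: [-0.3, -0.3, 0.0]
finger_gap: 0.751
gripper_force: 0.0
```

Emit:
{"name": "move_arm", "arguments": {"commands": "0 0 0 -7 0.75;0 0 0 -7 0.75;0 0 0 -7 0.75;0 0 0 -7 0.75;0 0 0 -7 0.75;0 0 0 -4.7 0.75;0 0 0 0 0.75"}}

```text
time_s: 2.77
tcp_pos: [0.2166, -0.5054, 0.2309]
tcp_rot: [0.104, 0.995, 0.0, -0.0]
force: [0.8, -0.1, -0.3]
finger_gap: 0.748
gripper_force: 0.0
```

Emit:
{"name": "move_arm", "arguments": {"commands": "-1 2.5 0 0 0.75;-1 2.5 0 0 0.75;-1 2.5 0 0 0.75;-1 2.5 0 0 0.75;-1 2.5 0 0 0.75;-1 2.5 0 0 0.75;-1 2.5 0 0 0.75;-1 2.5 0 0 0.75;-1 2.5 0 0 0.75;-1 2.5 0 0 0.75"}}

```text
time_s: 3.6
tcp_pos: [0.3673, -0.2809, 0.2312]
tcp_rot: [0.107, 0.994, 0.0, -0.0]
force: [0.4, -0.2, 0.1]
finger_gap: 0.747
gripper_force: 0.0
```

Emit:
{"name": "move_arm", "arguments": {"commands": "-1 2.6 0 0 0.75;-1 2.6 0 0 0.75;-1 2.6 0 0 0.75;-1 2.6 0 0 0.75;-1.3 2.5 0 0 0.75;0 0 0 0 0.75;0 0 0 0 0.75"}}

```text
time_s: 4.18
tcp_pos: [0.4461, -0.166, 0.2309]
tcp_rot: [0.105, 0.994, 0.0, -0.0]
force: [-0.8, 0.1, 0.5]
finger_gap: 0.75
gripper_force: 0.0
```

Run:
```python
from h import *
from bench import viewer
togo(.446,-.167,.2,-12.5)
for n in("wrist","top","side"):
    d=viewer.snapshot(n);np.savez(f"{n}1.npz",**d);cv2.imwrite(f"pics/{n}1.png",d["img"][:,:,::-1])
    if n=="wrist":print(d["intrinsics"].round(2).tolist(),d["pose"].round(3).tolist())
```

```text
t 4.18 tcp [ 0.4461 -0.166   0.2309] yaw 167.9 tilt 0.05 j6 -0.14 gap 0.75 gf 0.0 F [-0.8  0.1  0.5]
togo cm [-0.01 -0.1   3.09] spin 0.4
[[309.71, 0.0, 320.62], [0.0, 309.71, 199.07], [0.0, 0.0, 1.0]] [[0.209, 0.931, 0.298, 0.37], [0.978, -0.199, -0.063, -0.149], [0.001, 0.305, -0.952, 0.372], [0.0, 0.0, 0.0, 1.0]]
```

View pics/wrist1.png

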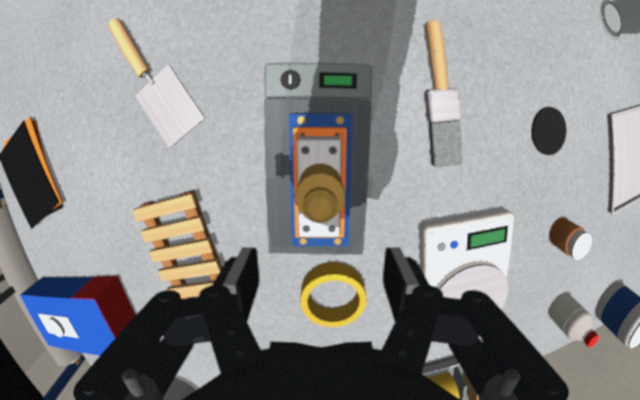

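The wrist view shows the stack upright at (320,180), the fingers open at (240,280) and (400,280), the pad at (548,130), the pan at (475,290) and the rack at (180,245).

```bash
cat >> h.py <<'E'
def fish(d):
    K=d["intrinsics"];z=d["depth"];v,u=np.indices(z.shape)
    a=(u-K[0,2]);b=(v-K[1,2]);r=np.hypot(a,b)+1e-9;t=np.tan(np.minimum(r/K[0,0],1.5))
    p=np.stack([a/r*t*z,b/r*t*z,z],-1);return p@d["pose"][:3,:3].T+d["pose"][:3,3]
def comp(m,roi=None):
    k=m.astype(np.uint8)
    if roi: x0,x1,y0,y1=roi;q=np.zeros_like(k);q[y0:y1,x0:x1]=k[y0:y1,x0:x1];k=q
    k=cv2.morphologyEx(k,cv2.MORPH_OPEN,np.ones((3,3),np.uint8))
    n,l,s,c=cv2.connectedComponentsWithStats(k);return l==1+np.argmax(s[1:,4])
def stack(d):
    P=fish(d);h=cv2.cvtColor(d["img"],cv2.COLOR_RGB2HSV).astype(int);H,S,V=h[...,0],h[...,1],h[...,2];Z=P[...,2];N=np.hypot(P[...,0]-.45,P[...,1]+.168)<.12
    for n,m in [("blue",(H>98)&(H<128)&(S>120)&N&(Z<.06)&(Z>.04)),("orange",(H<16)&(S>130)&N&(Z<.07)&(Z>.05)),("plug",(S<70)&N&(abs(Z-.083)<.006)),("shoulder",N&(abs(Z-.129)<.008)&(V>20)),("knob",N&(abs(Z-.155)<.008)&(S>60))]:
        if m.sum()>30:
            q=P[m];print(n,m.sum(),np.median(q[:,2]).round(4),rect(q))
    return P
E
python3 - <<'E'
from h import *
d=dict(np.load("wrist1.npz"));P=stack(d);Z=P[...,2]
g=d["img"].max(-1)
m=comp(g<60,(520,580,95,165));q=P[m];print("pad",q.mean(0),rect(q))
m=comp(abs(Z-.026)<.006,(125,240,180,300));print("rack",rect(P[m]))
m=comp(abs(Z-.0255)<.006,(262,376,90,258));print("hot",rect(P[m]))
for n,roi in (("L",(215,262,240,320)),("R",(380,430,240,320))):
    x0,x1,y0,y1=roi;q=P[y0:y1,x0:x1].reshape(-1,3);q=q[(q[:,2]>.17)&(q[:,2]<.4)];print(n,np.percentile(q[:,2],[0,1,5,20]).round(4),q[q[:,2]<np.percentile(q[:,2],10)].mean(0).round(4))
E
```

```text
blue 1526 0.0476 (array([ 454.2, -167.1]), array([149.7,  65.6]), -12.1)
orange 662 0.0575 (array([ 452.7, -167.7]), array([119. ,  53.2]), -12.2)
plug 1991 0.0816 (array([ 451.8, -168.1]), array([100.1,  41.3]), -12.3)
shoulder 941 0.1275 (array([ 443.3, -165. ]), array([40.3, 37.1]), 79.5)
knob 904 0.1528 (array([ 444.9, -165.1]), array([25.9, 25.5]), 77.1)
pad [0.4520448  0.16813083 0.00600818] (array([430.6,  25.2]), array([362.4,  66.4]), 81.3)
rack (array([ 448.3, -377.9]), array([100.4,  18.9]), -89.1)
hot (array([ 451.6, -171. ]), array([202.3, 120.9]), -13.1)
L [0.2351 0.2374 0.2417 0.251 ] [ 0.4357 -0.1972  0.2412]
R [0.2349 0.2376 0.2418 0.2511] [ 0.4496 -0.1313  0.2414]
```

Emit:
{"name": "move_arm", "arguments": {"commands": "0.2 0 2 0.2 0.75;0 0 2 0 0.75;0 0 2 0 0.75;0 0 2 0 0.75;0 0 2 0 0.75;0 0 2 0 0.75;0 0 1.3 0 0.75;0 0 0 0 0.7;0 0 0 0 0.6;0 0 0 0 0.55"}}

```text
time_s: 5.17
tcp_pos: [0.4439, -0.1673, 0.0994]
tcp_rot: [0.108, 0.994, -0.0, 0.001]
force: [0.8, -0.2, 0.6]
finger_gap: 0.551
gripper_force: 0.0
```

Emit:
{"name": "move_arm", "arguments": {"commands": "0 0 0 0 0.53;0 0 0 0 0.5;0 0 0 0 0.4;0 0 0 0 0.3;0 0 0 0 0.3;0 0 0 0 0.3;0 0 0 0 0.3"}}

```text
time_s: 5.75
tcp_pos: [0.4444, -0.1665, 0.0998]
tcp_rot: [0.107, 0.994, 0.0, 0.001]
force: [-0.4, 3.9, 6.7]
finger_gap: 0.475
gripper_force: 59.8
```

Run:
```python
from h import *
from bench import viewer
togo(.4525,.1695,.2,0)
d=viewer.snapshot("wrist");cv2.imwrite("pics/w2.png",d["img"][:,:,::-1]);P=fish(d)
q=P[240:340,230:410].reshape(-1,3);q=q[q[:,2]>.09];print(np.percentile(q[:,2],[0,1,3,10]))
```

```text
t 5.75 tcp [ 0.4444 -0.1665  0.0998] yaw 167.7 tilt 0.13 j6 -0.14 gap 0.475 gf 59.8 F [-0.4  3.9  6.7]
togo cm [  6.34  33.   -10.02] spin -12.3
[0.09038539 0.1059581  0.11046477 0.12034968]
```

View pics/w2.png

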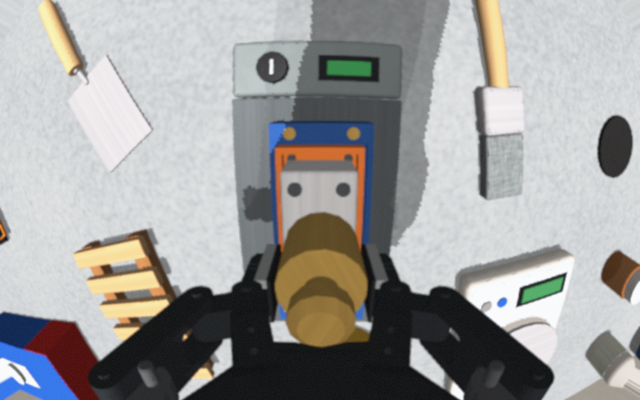

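Emit:
{"name": "move_arm", "arguments": {"commands": "0 0 -0.3 0 0.3;0 0 -0.8 0 0.3;0 0 -1.5 0 0.3;0 0 -2 0 0.3;0 0 -1.5 0 0.3;0.2 1 0 0 0.3;0.4 2 0 0 0.3;0.5 2.6 0 0 0.3;0.5 2.6 0 0 0.3;0.5 2.6 0 0 0.3"}}

```text
time_s: 6.63
tcp_pos: [0.4456, -0.0552, 0.1585]
tcp_rot: [0.108, 0.994, 0.0, -0.001]
force: [0.6, 0.8, -5.3]
finger_gap: 0.473
gripper_force: 61.6
```

Emit:
{"name": "move_arm", "arguments": {"commands": "0.5 2.6 0 0 0.3;0.5 2.6 0 0 0.3;0.5 2.6 0 0 0.3;0.5 2.6 0 0 0.3;0.5 2.6 0 0 0.3;0.5 2.6 0 0 0.3;0.5 2.6 0 0 0.3;0.5 2 0 0 0.3;0.4 1.2 0 0 0.3;0 0 0 0 0.3"}}

```text
time_s: 7.47
tcp_pos: [0.4479, 0.1641, 0.1583]
tcp_rot: [0.106, 0.994, -0.0, -0.001]
force: [-0.1, 0.5, -5.4]
finger_gap: 0.472
gripper_force: 61.8
```

Run:
```python
from h import *
from bench import viewer
togo(.4525,.1695,.0228,-12.3)
d=viewer.snapshot("wrist");cv2.imwrite("pics/w3.png",d["img"][:,:,::-1]);P=fish(d);np.savez("wrist3.npz",**d)
g=d["img"].max(-1);h=cv2.cvtColor(d["img"],cv2.COLOR_RGB2HSV)
m=(g<62)&(abs(P[...,2]-.006)<.006)&(np.hypot(P[...,0]-.4525,P[...,1]-.1695)<.045);q=P[m];print("pad",m.sum(),cv2.minEnclosingCircle((q[:,:2]*1000).astype(np.float32)),rect(q))
```

```text
t 7.47 tcp [0.4479 0.1641 0.1583] yaw 167.8 tilt 0.1 j6 0.56 gap 0.472 gf 61.8 F [-0.1  0.5 -5.4]
togo cm [-0.36  0.63 13.55] spin 0.1
pad 3584 ((453.2969055175781, 173.9327850341797), 35.31538009643555) (array([451. , 174.5]), array([69.6, 65.1]), 67.7)
```

View pics/w3.png

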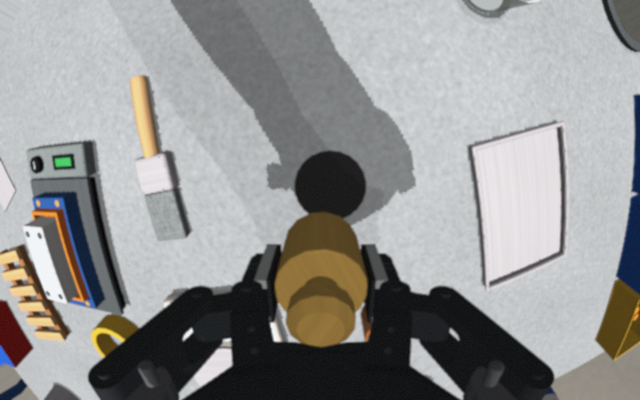

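The pad shows at (330,183), just ahead of the held weight, and the path down is clear.

Emit:
{"name": "move_arm", "arguments": {"commands": "-0.3 0.9 1 0 0.3;0 0 2 0 0.3;0 0 2 0 0.3;0 0 2 0 0.3;0 0 2 0 0.3;0 0 2 0 0.3;0 0 1.5 0 0.3;0 0 0.6 0 0.3;0 0 0 0 0.3;0 0 0 0 0.3"}}

```text
time_s: 8.35
tcp_pos: [0.4538, 0.1697, 0.0284]
tcp_rot: [0.107, 0.994, -0.0, -0.0]
force: [0.4, 0.4, -5.0]
finger_gap: 0.475
gripper_force: 62.0
```

Emit:
{"name": "move_arm", "arguments": {"commands": "0 0 0.2 0 0.3;0 0 0.1 0 0.3;0 0 0 0 0.3"}}

```text
time_s: 8.6
tcp_pos: [0.4541, 0.1701, 0.0258]
tcp_rot: [0.107, 0.994, 0.0, 0.0]
force: [0.0, 0.1, -5.9]
finger_gap: 0.476
gripper_force: 62.0
```

Emit:
{"name": "move_arm", "arguments": {"commands": "0 0.1 0.1 0 0.3;0 0 0.1 0 0.3;0 0 0 0 0.3"}}

```text
time_s: 8.85
tcp_pos: [0.4539, 0.171, 0.0232]
tcp_rot: [0.107, 0.994, -0.0, -0.0]
force: [-0.5, -0.2, -6.0]
finger_gap: 0.474
gripper_force: 62.0
```

Emit:
{"name": "move_arm", "arguments": {"commands": "0 0 0.1 0 0.3;0 0 0 0 0.3"}}

```text
time_s: 9.02
tcp_pos: [0.454, 0.171, 0.0228]
tcp_rot: [0.107, 0.994, 0.0, 0.0]
force: [-2.4, 0.1, 0.8]
finger_gap: 0.471
gripper_force: 62.7
```

Emit:
{"name": "move_arm", "arguments": {"commands": "0 0 0 0 0.5;0 0 0 0 0.6;0 0 0 0 0.7;0 0 0 0 0.75;0 0 -0.5 0 0.75;0 0 -2 0 0.75;0 0 -3 0 0.75;0 0 -3 0 0.75;0 0 -3 0 0.75;0 0 -3 0 0.75"}}

```text
time_s: 9.85
tcp_pos: [0.4538, 0.1709, 0.1692]
tcp_rot: [0.107, 0.994, 0.0, 0.0]
force: [0.7, 0.5, -0.4]
finger_gap: 0.75
gripper_force: 0.0
```

Emit:
{"name": "move_arm", "arguments": {"commands": "0 -1 -1.5 0 0.75;-0.5 -2.5 0 0 0.75;-0.5 -2.6 0 0 0.75;-0.5 -2.6 0 0 0.75;-0.5 -2.6 0 0 0.75;-0.5 -2.6 0 0 0.75;-0.5 -2.6 0 0 0.75;-0.5 -2.6 0 0 0.75;-0.5 -2.6 0 0 0.75;-0.5 -2.6 0 0 0.75"}}

```text
time_s: 10.68
tcp_pos: [0.4459, -0.0774, 0.1829]
tcp_rot: [0.107, 0.994, -0.0, 0.0]
force: [0.3, 0.4, 0.9]
finger_gap: 0.748
gripper_force: 0.0
```

Emit:
{"name": "move_arm", "arguments": {"commands": "-0.5 -2.6 0 0 0.75;-0.5 -2.6 0 0 0.75;-0.5 -2.6 0 0 0.75;-0.5 -1.5 0 0 0.75;0 0 0 0 0.75;0 0 0 0 0.75"}}

```text
time_s: 11.18
tcp_pos: [0.4457, -0.1717, 0.1825]
tcp_rot: [0.108, 0.994, 0.0, -0.0]
force: [0.3, -0.1, 0.5]
finger_gap: 0.753
gripper_force: 0.0
```

Run:
```python
from h import *
from bench import viewer
togo(.452,-.168,.1,-12.3)
d=viewer.snapshot("wrist");cv2.imwrite("pics/w4.png",d["img"][:,:,::-1]);np.savez("wrist4.npz",**d);P=stack(d)
t=viewer.snapshot("top");np.savez("top4.npz",**t);Q=cloud(t)
m=(np.hypot(Q[...,0]-.4535,Q[...,1]-.172)<.06)
for lo,hi in((.045,.06),(.07,.09)):
    k=m&(Q[...,2]>lo)&(Q[...,2]<hi);print("weight",k.sum(),rect(Q[k]) if k.sum()>3 else'')
```

```text
t 11.18 tcp [ 0.4457 -0.1717  0.1825] yaw 167.6 tilt 0.01 j6 -0.15 gap 0.753 gf 0.0 F [ 0.3 -0.1  0.5]
togo cm [-0.54  0.5   8.25] spin -0.1
blue 2054 0.0476 (array([ 453.9, -166.9]), array([150.5,  66. ]), -12.1)
orange 1158 0.0576 (array([ 452.8, -167.6]), array([120.1,  53.8]), -12.1)
plug 5598 0.0817 (array([ 451.7, -167.9]), array([99.9, 41.2]), -12.1)
weight 111 (array([456.3, 168.3]), array([40.4, 39.7]), 5.1)
weight 84 (array([456.3, 168.7]), array([24.2, 23.8]), 1.0)
```

View pics/w4.png

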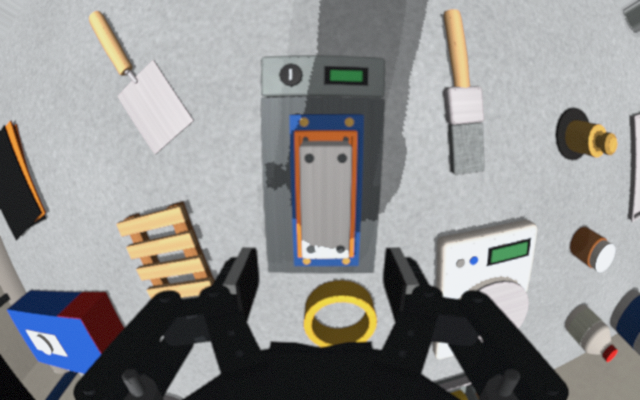

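The weight stands on its pad at (585,137). The rest of the stack has not moved, with the plug centred at (326,200).

Emit:
{"name": "move_arm", "arguments": {"commands": "-0.5 0.5 2 0 0.75;0 0 2 0 0.75;0 0 2 0 0.75;0 0 2 0 0.75;0 0 2 0 0.75;0 0 1.5 0 0.75;0 0 0.5 0 0.75;0 0 0 0 0.75"}}

```text
time_s: 11.95
tcp_pos: [0.4512, -0.1663, 0.0614]
tcp_rot: [0.107, 0.994, 0.0, -0.001]
force: [-0.4, 0.2, 0.3]
finger_gap: 0.749
gripper_force: 0.0
```

Run:
```python
from h import *
togo(.452,-.168,.0605,-12.2)
```

```text
t 11.95 tcp [ 0.4512 -0.1663  0.0614] yaw 167.8 tilt 0.11 j6 -0.14 gap 0.749 gf 0.0 F [-0.4  0.2  0.3]
togo cm [-0.12 -0.15  0.09] spin -0.0
```

Emit:
{"name": "move_arm", "arguments": {"commands": "-0.1 -0.15 0 0 0.7;0 0 0 0 0.6;0 0 0 0 0.55;0 0 0 0 0.53;0 0 0 0 0.51;0 0 0 0 0.49;0 0 0 0 0.47;0 0 0 0 0.4;0 0 0 0 0.3;0 0 0 0 0.3"}}

```text
time_s: 12.78
tcp_pos: [0.4526, -0.1693, 0.0631]
tcp_rot: [0.107, 0.994, -0.0, 0.0]
force: [-1.2, -1.1, 6.0]
finger_gap: 0.481
gripper_force: 60.3
```

Run:
```python
from h import *
from bench import viewer
togo(.5285,.396,.15,2.5)
d=viewer.snapshot("wrist");P=stack(d);
q=P[240:340,225:415].reshape(-1,3);q=q[(q[:,2]>.061)&(np.hypot(q[:,0]-.45,q[:,1]+.168)<.05)];print(np.percentile(q[:,2],[0,1,3,10]))
t=dict(np.load("top4.npz"));im=t["img"]
k=np.zeros(im.shape[:2],np.uint8);k[175:265,136:204]=(im.max(-1)<100)[175:265,136:204]
v,u=np.nonzero(k);print("trayrim dark",len(u),rect(np.array([plane(t,a,b,.012) for a,b in zip(u,v)])))
cv2.imwrite("pics/traycrop.png",cv2.resize(im[170:270,130:330,::-1],None,fx=4,fy=4,interpolation=cv2.INTER_CUBIC))
```

```text
t 12.78 tcp [ 0.4526 -0.1693  0.0631] yaw 167.7 tilt 0.06 j6 -0.14 gap 0.481 gf 60.3 F [-1.2 -1.1  6. ]
togo cm [ 4.64 56.85 -8.72] spin -14.8
blue 4234 0.0476 (array([ 453.1, -167.1]), array([148.5,  66.2]), -12.3)
orange 2178 0.0575 (array([ 452.2, -167.7]), array([119.5,  54.2]), -12.3)
plug 16586 0.0817 (array([ 449.7, -167.7]), array([96.2, 68.1]), -12.5)
shoulder 6259 0.1311 (array([ 450.2, -167.8]), array([120.8,  31.7]), 77.5)
knob 597 0.1552 (array([ 441.5, -166.3]), array([131. ,  21.3]), 83.5)
[0.06694217 0.07334206 0.07987244 0.08101929]
trayrim dark 20 (array([584.6, 399.1]), array([132.1,  67.6]), -79.7)
```

View pics/traycrop.png

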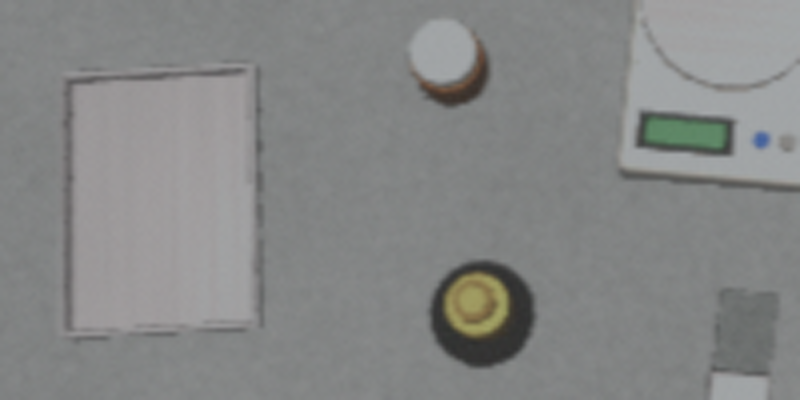

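Emit:
{"name": "move_arm", "arguments": {"commands": "0 0 -0.3 0 0.3;0 0 -0.6 0 0.3;0 0 -1 0 0.3;0 0 -1 0 0.3;0 0 -1 0 0.3;0 0 -1.5 0 0.3;0 0 -1.5 0 0.3;0 0 -1.5 0 0.3;0 0 -1.5 0 0.3;0 0 0 0 0.3"}}

```text
time_s: 13.67
tcp_pos: [0.4536, -0.1695, 0.1651]
tcp_rot: [0.107, 0.994, -0.001, 0.002]
force: [0.2, -0.4, -2.5]
finger_gap: 0.48
gripper_force: 61.5
```

Run:
```python
from h import *
from bench import viewer
d=dict(np.load("top4.npz"))
C=np.array([plane(d,130+a/4,170+b/4,.013)[:2] for a,b in((66,74),(256,66),(260,326),(66,334))]);print(C.round(4).tolist(),C.mean(0),[np.degrees(np.arctan2(*(C[i]-C[j])[::-1])).round(1) for i,j in((0,3),(1,2))],np.degrees(np.arctan2(*(C[0]-C[1])[::-1]))-90)
x,y=C.mean(0);togo(x,y,.15,1)
d=viewer.snapshot("wrist");P=stack(d);cv2.imwrite("pics/w5.png",d["img"][:,:,::-1])
```

```text
[[0.6107, 0.4655], [0.6202, 0.335], [0.44, 0.3194], [0.4312, 0.4495]] [0.52553687 0.39236244] [np.float64(5.1), np.float64(4.9)] 4.151550927864534
t 13.67 tcp [ 0.4536 -0.1695  0.1651] yaw 167.7 tilt 0.28 j6 -0.14 gap 0.48 gf 61.5 F [ 0.2 -0.4 -2.5]
togo cm [ 4.96 56.43  1.45] spin -13.3
blue 1307 0.0476 (array([ 401.4, -155.7]), array([65.8, 42.2]), 77.8)
orange 661 0.0575 (array([ 407.6, -158. ]), array([53.6, 27.6]), 78.0)
knob 67 0.1542 (array([ 404.4, -155.6]), array([35.6,  0.5]), 77.7)
```

View pics/w5.png

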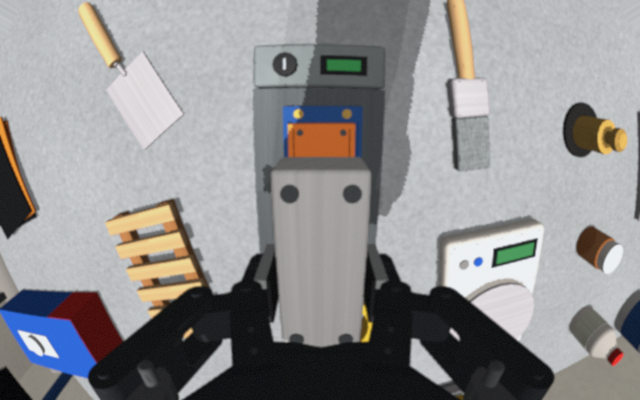

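The plug hangs level in the gripper, and the cover has stayed in the block at (322,140).

Emit:
{"name": "move_arm", "arguments": {"commands": "0 0 0 -5.7 0.3;0 0 0 -5.7 0.3;0 0 0 -5.6 0.3;-0.4 1.7 0 0 0.3;-0.55 2.6 0 0 0.3;-0.55 2.6 0 0 0.3;-0.55 2.6 0 0 0.3;-0.55 2.6 0 0 0.3;-0.55 2.6 0 0 0.3;-0.55 2.6 0 0 0.3"}}

```text
time_s: 14.55
tcp_pos: [0.4748, 0.0077, 0.1604]
tcp_rot: [-0.041, 0.999, 0.0, -0.0]
force: [1.3, 0.4, -3.3]
finger_gap: 0.475
gripper_force: 61.5
```

Emit:
{"name": "move_arm", "arguments": {"commands": "-0.55 2.6 0 0 0.3;-0.55 2.6 0 0 0.3;-0.55 2.6 0 0 0.3;-0.55 2.6 0 0 0.3;-0.55 2.6 0 0 0.3;-0.55 2.6 0 0 0.3;-0.55 2.6 0 0 0.3;-0.55 2.6 0 0 0.3;-0.55 2.6 0 0 0.3;-0.55 2.6 0 0 0.3"}}

```text
time_s: 15.38
tcp_pos: [0.5084, 0.2713, 0.1602]
tcp_rot: [-0.041, 0.999, -0.0, -0.001]
force: [1.3, 0.7, -3.8]
finger_gap: 0.479
gripper_force: 61.5
```

Emit:
{"name": "move_arm", "arguments": {"commands": "-0.55 2.6 0 0 0.3;-0.55 2.6 0 0 0.3;-0.55 2.6 0 0 0.3;-0.55 2.6 0 0 0.3;-0.4 1.7 0 0 0.3;0 0 0 0 0.3;0 0 0 0 0.3"}}

```text
time_s: 15.97
tcp_pos: [0.5242, 0.3932, 0.1596]
tcp_rot: [-0.042, 0.999, -0.001, -0.001]
force: [-0.4, -0.0, -4.8]
finger_gap: 0.474
gripper_force: 61.8
```

Run:
```python
from h import *
from bench import viewer
togo(.5255,.3924,.0171,4.7)
d=viewer.snapshot("wrist");cv2.imwrite("pics/w6.png",d["img"][:,:,::-1])
P=fish(d);Z=P[...,2];m=(abs(Z-.013)<.004)&(np.hypot(P[...,0]-.5255,P[...,1]-.3924)<.125);print(rect(P[comp(m)]))
```

```text
t 15.97 tcp [0.5242 0.3932 0.1596] yaw -175.2 tilt 0.14 j6 0.56 gap 0.474 gf 61.8 F [-0.4 -0.  -4.8]
togo cm [-0.15 -0.08 14.25] spin 0.1
(array([515.5, 397.5]), array([164.8, 134.6]), 4.8)
```

View pics/w6.png

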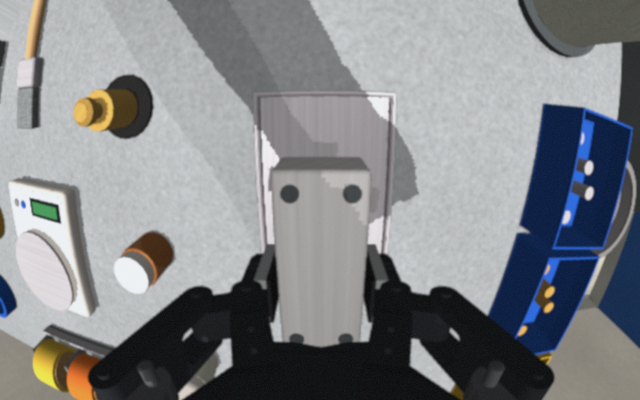

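The plug is held over the tray, whose far edge is at (325,95), and it lines up with it.

Emit:
{"name": "move_arm", "arguments": {"commands": "0 0.2 2 0 0.3;0 0 2 0 0.3;0 0 2 0 0.3;0 0 2 0 0.3;0 0 2 0 0.3;0 0 2 0 0.3;0 0 1 0 0.3;0 0 0.6 0 0.3;0 0 0 0 0.3;0 0 0 0 0.3"}}

```text
time_s: 16.85
tcp_pos: [0.5249, 0.3946, 0.0262]
tcp_rot: [-0.041, 0.999, 0.0, 0.0]
force: [0.4, -0.3, -2.9]
finger_gap: 0.475
gripper_force: 61.7
```

Emit:
{"name": "move_arm", "arguments": {"commands": "0 0 0.2 0 0.3;0 0 0.1 0 0.3;0 0 0 0 0.3"}}

```text
time_s: 17.1
tcp_pos: [0.5248, 0.3949, 0.0229]
tcp_rot: [-0.041, 0.999, 0.0, 0.0]
force: [0.4, -0.3, -3.5]
finger_gap: 0.478
gripper_force: 61.7
```

Emit:
{"name": "move_arm", "arguments": {"commands": "0 0 0.1 0 0.3;0 0 0 0 0.3"}}

```text
time_s: 17.27
tcp_pos: [0.5246, 0.3948, 0.0214]
tcp_rot: [-0.041, 0.999, 0.0, 0.0]
force: [-0.4, -0.1, -4.4]
finger_gap: 0.475
gripper_force: 61.7
```

Emit:
{"name": "move_arm", "arguments": {"commands": "0 0 0.2 0 0.3;0 0 0.1 0 0.3;0 0 0 0 0.3"}}

```text
time_s: 17.52
tcp_pos: [0.5244, 0.3947, 0.0179]
tcp_rot: [-0.041, 0.999, -0.0, -0.0]
force: [0.3, 0.1, -3.2]
finger_gap: 0.478
gripper_force: 61.7
```

Emit:
{"name": "move_arm", "arguments": {"commands": "0 0 0.1 0 0.3;0 0 0 0 0.3"}}

```text
time_s: 17.68
tcp_pos: [0.5245, 0.3948, 0.0173]
tcp_rot: [-0.041, 0.999, 0.0, 0.0]
force: [0.2, 0.0, -2.7]
finger_gap: 0.479
gripper_force: 61.9
```

Emit:
{"name": "move_arm", "arguments": {"commands": "0 0 0.1 0 0.3;0 0 0 0 0.3"}}

```text
time_s: 17.85
tcp_pos: [0.5246, 0.3948, 0.0172]
tcp_rot: [-0.041, 0.999, 0.0, 0.0]
force: [-2.4, -1.9, 4.0]
finger_gap: 0.478
gripper_force: 62.6
```

Emit:
{"name": "move_arm", "arguments": {"commands": "0 0 0 0 0.5;0 0 0 0 0.6;0 0 0 0 0.7;0 0 0 0 0.75;0 0 -0.5 0 0.75;0 0 -2 0 0.75;0 0 -3 0 0.75;0 0 -3 0 0.75;0 0 -3 0 0.75;0 0 -3 0 0.75"}}

```text
time_s: 18.68
tcp_pos: [0.5244, 0.3946, 0.1633]
tcp_rot: [-0.041, 0.999, 0.0, 0.0]
force: [0.5, -0.0, 0.6]
finger_gap: 0.75
gripper_force: 0.0
```

Emit:
{"name": "move_arm", "arguments": {"commands": "0.4 -1.7 -1.5 0 0.75;0.55 -2.6 0 0 0.75;0.55 -2.6 0 0 0.75;0.55 -2.6 0 0 0.75;0.55 -2.6 0 0 0.75;0.55 -2.6 0 0 0.75;0.55 -2.6 0 0 0.75;0.55 -2.6 0 0 0.75;0.55 -2.6 0 0 0.75;0.55 -2.6 0 0 0.75"}}

```text
time_s: 19.52
tcp_pos: [0.4915, 0.139, 0.1768]
tcp_rot: [-0.041, 0.999, 0.0, 0.0]
force: [0.5, -0.4, 0.8]
finger_gap: 0.75
gripper_force: 0.0
```

Emit:
{"name": "move_arm", "arguments": {"commands": "0.55 -2.6 0 0 0.75;0.55 -2.6 0 0 0.75;0.55 -2.6 0 0 0.75;0.55 -2.6 0 0 0.75;0.55 -2.6 0 0 0.75;0.55 -2.6 0 0 0.75;0.55 -2.6 0 0 0.75;0.55 -2.6 0 0 0.75;0.55 -2.6 0 0 0.75;0.55 -2.6 0 0 0.75"}}

```text
time_s: 20.35
tcp_pos: [0.4579, -0.1247, 0.1769]
tcp_rot: [-0.041, 0.999, -0.0, 0.0]
force: [0.5, 0.2, 0.4]
finger_gap: 0.749
gripper_force: 0.0
```

Emit:
{"name": "move_arm", "arguments": {"commands": "0.55 -2.6 0 0 0.75;0.4 -1.7 0 0 0.75;0 0 0 5.7 0.75;0 0 0 5.7 0.75;0 0 0 5.6 0.75;0 0 0 0 0.75;0 0 0 0 0.75"}}

```text
time_s: 20.93
tcp_pos: [0.4523, -0.1671, 0.1767]
tcp_rot: [0.106, 0.994, -0.0, 0.0]
force: [0.2, -0.5, 0.0]
finger_gap: 0.748
gripper_force: 0.0
```

Run:
```python
from h import *
from bench import viewer
togo(.4525,-.1677,.05,-12.2)
d=viewer.snapshot("wrist");P=stack(d)
t=viewer.snapshot("top");np.savez("top7.npz",**t);Q=cloud(t)
for n,c,z in(("plug",(.525,.395),.037),("jar",(.623,.198),.0635),("weight",(.455,.17),.052)):
    k=(np.hypot(Q[...,0]-c[0],Q[...,1]-c[1])<.08)&(abs(Q[...,2]-z)<.007);print(n,k.sum(),np.median(Q[k][:,2]),rect(Q[k]))
```

```text
t 20.93 tcp [ 0.4523 -0.1671  0.1767] yaw 167.9 tilt 0.03 j6 -0.14 gap 0.748 gf 0.0 F [ 0.2 -0.5  0. ]
togo cm [-0.03 -0.05 12.67] spin 0.1
blue 2208 0.0476 (array([ 454. , -167.1]), array([150.3,  65.7]), -12.2)
orange 1602 0.0575 (array([ 453. , -167.8]), array([120.6,  53.6]), -12.2)
plug 573 0.03729229091103958 (array([524.3, 391.8]), array([100. ,  42.3]), 4.9)
jar 216 0.0647346091953398 (array([623.5, 198.5]), array([43.3, 42.3]), 3.0)
weight 110 0.052026233787511034 (array([456. , 169.6]), array([39.9, 39. ]), 46.5)
```

Emit:
{"name": "move_arm", "arguments": {"commands": "0 -0.1 2 0 0.7;0 0 2 0 0.68;0 0 2 0 0.68;0 0 2 0 0.68;0 0 1.2 0 0.68;0 0 0 0 0.68;0 0 0 0 0.68;0 0 0 0 0.68"}}

```text
time_s: 21.7
tcp_pos: [0.4526, -0.1682, 0.0855]
tcp_rot: [0.107, 0.994, -0.0, 0.001]
force: [-0.3, -0.6, 0.5]
finger_gap: 0.677
gripper_force: 0.0
```

Run:
```python
from h import *
from bench import viewer
togo(.4525,-.1677,.05,-12.2)
d=viewer.snapshot("wrist");cv2.imwrite("pics/w8.png",d["img"][:,:,::-1]);P=stack(d)
h=cv2.cvtColor(d["img"],cv2.COLOR_RGB2HSV)
for n,(x0,x1) in (("L",(215,290)),("R",(350,430))):
    q=P[230:330,x0:x1].reshape(-1,3);q=q[(q[:,2]>.068)&(q[:,2]<.4)];print(n,np.percentile(q[:,2],[0,.2,1,5]).round(4),q[q[:,2]<np.percentile(q[:,2],5)].mean(0).round(4))
```

```text
t 21.7 tcp [ 0.4526 -0.1682  0.0855] yaw 167.7 tilt 0.08 j6 -0.14 gap 0.677 gf 0.0 F [-0.3 -0.6  0.5]
togo cm [0.03 0.05 3.55] spin -0.1
blue 4346 0.0476 (array([ 454. , -167.2]), array([150.6,  66.1]), -12.3)
orange 3856 0.0574 (array([ 452.8, -167.6]), array([120.3,  54. ]), -12.1)
shoulder 1923 0.1318 (array([ 451., -167.]), array([120.8,  25. ]), 77.9)
knob 517 0.1575 (array([ 449.2, -168.4]), array([127.6,  30.6]), 79.2)
L [0.0889 0.0898 0.0914 0.096 ] [ 0.4432 -0.1958  0.0933]
R [0.0885 0.0893 0.0916 0.0965] [ 0.4557 -0.1369  0.0934]
```

View pics/w8.png

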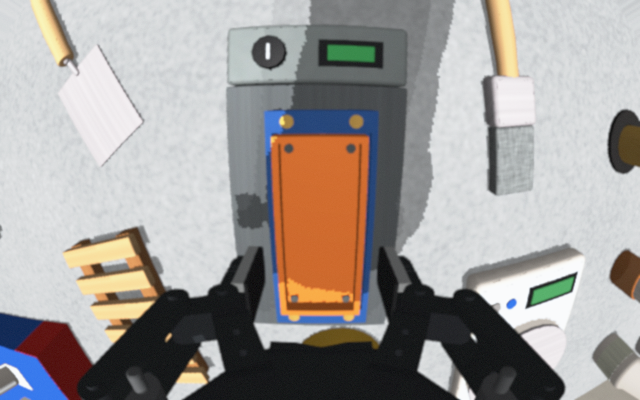

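The open-topped orange cover sits in the block at (320,220), and the fingers straddle it at (250,275) and (392,275).

Emit:
{"name": "move_arm", "arguments": {"commands": "0 0.05 1.5 0 0.68;0 0 1.5 0 0.68;0 0 0.6 0 0.68;0 0 0 0 0.68;0 0 0 0 0.68"}}

```text
time_s: 22.17
tcp_pos: [0.4524, -0.1677, 0.049]
tcp_rot: [0.107, 0.994, -0.0, 0.0]
force: [1.5, -0.1, 0.4]
finger_gap: 0.68
gripper_force: 0.0
```

Emit:
{"name": "move_arm", "arguments": {"commands": "0 0 0.1 0 0.68;0 0 0 0 0.68;0 0 0 0 0.68"}}

```text
time_s: 22.42
tcp_pos: [0.4525, -0.1677, 0.048]
tcp_rot: [0.107, 0.994, -0.0, 0.0]
force: [0.3, 0.5, 0.6]
finger_gap: 0.678
gripper_force: 0.0
```

Emit:
{"name": "move_arm", "arguments": {"commands": "0 0 0.1 0 0.68;0 0 0 0 0.67;0 0 0 0 0.66;0 0 0 0 0.65;0 0 0 0 0.64;0 0 0 0 0.63;0 0 0 0 0.62;0 0 0 0 0.61;0 0 0 0 0.6"}}

```text
time_s: 23.17
tcp_pos: [0.4522, -0.1677, 0.0469]
tcp_rot: [0.107, 0.994, -0.0, 0.0]
force: [-2.8, 0.6, 6.5]
finger_gap: 0.614
gripper_force: 57.4
```

Emit:
{"name": "move_arm", "arguments": {"commands": "0 0 0 0 0.58;0 0 0 0 0.5;0 0 0 0 0.5;0 0 0 0 0.5;0 0 0 0 0.5"}}

```text
time_s: 23.58
tcp_pos: [0.4522, -0.1677, 0.0469]
tcp_rot: [0.107, 0.994, -0.0, 0.0]
force: [-2.4, -0.6, 7.2]
finger_gap: 0.611
gripper_force: 61.3
```

Emit:
{"name": "move_arm", "arguments": {"commands": "0 0 -0.2 0 0.5;0 0 -0.3 0 0.5;0 0 -0.5 0 0.5;0 0 -1 0 0.5;0 0 -1.5 0 0.5;0 0 -2 0 0.5;0 0 -2 0 0.5;0 0 -2 0 0.5;0 0 -1.5 0 0.5;0 0 0 0 0.5"}}

```text
time_s: 24.42
tcp_pos: [0.4535, -0.168, 0.1603]
tcp_rot: [0.107, 0.994, -0.001, 0.003]
force: [-0.2, -0.5, -1.5]
finger_gap: 0.614
gripper_force: 62.9
```

Run:
```python
from h import *
from bench import viewer
togo(.673,.005,.15,-4)
d=viewer.snapshot("wrist");P=stack(d);cv2.imwrite("pics/w9.png",d["img"][:,:,::-1])
m=comp((P[...,2]>.036)&(P[...,2]<.052),(430,640,180,400));q=P[m];print("pan",m.sum(),q.mean(0),rect(q))
```

```text
t 24.42 tcp [ 0.4535 -0.168   0.1603] yaw 167.7 tilt 0.3 j6 -0.14 gap 0.614 gf 62.9 F [-0.2 -0.5 -1.5]
togo cm [-17.76  21.58   1.1 ] spin -8.3
blue 2559 0.0447 (array([ 395.2, -154.4]), array([65.3, 29.1]), 77.9)
knob 16717 0.161 (array([ 453. , -166.6]), array([117.8,  53.7]), -12.2)
pan 1755 [0.64461594 0.0315336  0.04393794] (array([646.1,  37.2]), array([121.5,  49.1]), 37.1)
```

View pics/w9.png

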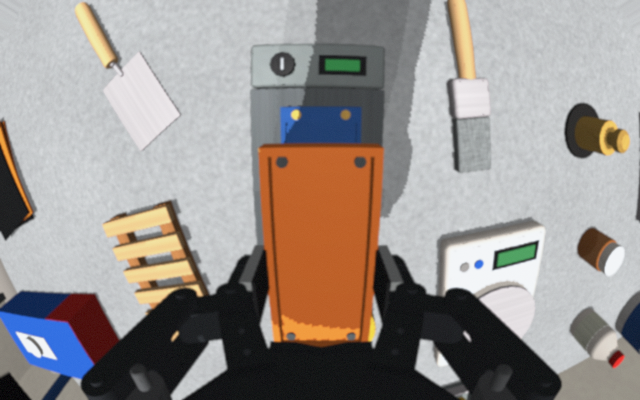

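The cover is held level and centred, and the blue block has stayed on the plate at (320,125).

Emit:
{"name": "move_arm", "arguments": {"commands": "0 0 0 -4.1 0.5;0 0 0 -4.1 0.5;-0.9 0.8 0 0 0.5;-1.7 1.5 0 0 0.5;-1.7 1.6 0 0 0.5;-1.7 1.6 0 0 0.5;-1.7 1.6 0 0 0.5;-1.7 1.6 0 0 0.5;-1.7 1.6 0 0 0.5;-1.7 1.6 0 0 0.5"}}

```text
time_s: 25.3
tcp_pos: [0.5893, -0.0564, 0.1551]
tcp_rot: [0.037, 0.999, 0.0, -0.001]
force: [0.8, -0.6, -0.2]
finger_gap: 0.609
gripper_force: 62.9
```

Emit:
{"name": "move_arm", "arguments": {"commands": "-1.7 1.6 0 0 0.5;-1.7 1.6 0 0 0.5;-1.7 1.6 0 0 0.5;-1.7 1.2 0 0 0.5;-0.8 0.5 0 0 0.5;0 0 0 0 0.5;0 0 0 0 0.5"}}

```text
time_s: 25.88
tcp_pos: [0.6687, 0.0021, 0.1548]
tcp_rot: [0.036, 0.999, -0.0, -0.001]
force: [-0.4, 0.2, -0.9]
finger_gap: 0.613
gripper_force: 62.9
```

Run:
```python
from h import *
from bench import viewer
togo(.673,.005,.0469,-4)
d=viewer.snapshot("wrist");P=fish(d);cv2.imwrite("pics/w10.png",d["img"][:,:,::-1])
Z=P[...,2];m=(abs(Z-.0295)<.006)&(np.hypot(P[...,0]-.62,P[...,1]-.01)<.14);print("body",m.sum(),rect(P[m]))
s=viewer.snapshot("side");cv2.imwrite("pics/s10.png",s["img"][:,:,::-1])
```

```text
t 25.88 tcp [0.6687 0.0021 0.1548] yaw 175.9 tilt 0.12 j6 0.08 gap 0.613 gf 62.9 F [-0.4  0.2 -0.9]
togo cm [-0.43  0.32 10.78] spin -0.1
body 13481 (array([641.2,   9.7]), array([187.6, 138.2]), -4.0)
```

View pics/w10.png

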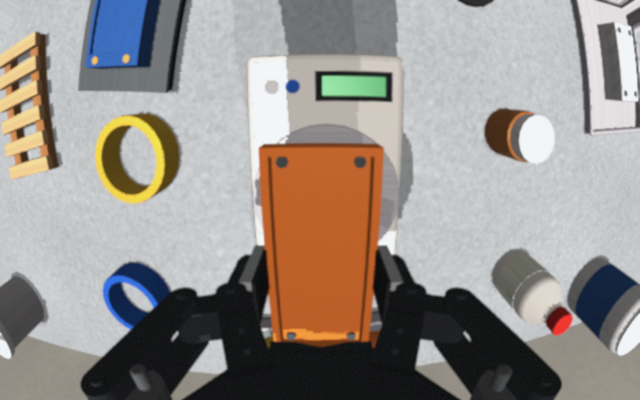

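The cover is over the pan, whose near rim shows at (320,130). A small sideways correction is needed before lowering.

Emit:
{"name": "move_arm", "arguments": {"commands": "-0.3 0.4 1 0 0.5;0 0 2 0 0.5;0 0 2 0 0.5;0 0 2 0 0.5;0 0 2 0 0.5;0 0 1 0 0.5;0 0 0 0 0.5;0 0 0 0 0.5;0 0 0 0 0.5"}}

```text
time_s: 26.73
tcp_pos: [0.6727, 0.0051, 0.0578]
tcp_rot: [0.036, 0.999, 0.0, 0.001]
force: [0.1, -0.1, -1.0]
finger_gap: 0.61
gripper_force: 62.9
```

Emit:
{"name": "move_arm", "arguments": {"commands": "0 0 0.2 0 0.5;0 0 0.1 0 0.5;0 0 0 0 0.5"}}

```text
time_s: 26.98
tcp_pos: [0.6723, 0.0051, 0.0538]
tcp_rot: [0.036, 0.999, 0.0, 0.0]
force: [-0.1, -0.1, -1.6]
finger_gap: 0.612
gripper_force: 62.9
```

Emit:
{"name": "move_arm", "arguments": {"commands": "0 0 0.1 0 0.5;0 0 0 0 0.5"}}

```text
time_s: 27.15
tcp_pos: [0.6721, 0.0052, 0.0523]
tcp_rot: [0.036, 0.999, 0.0, 0.0]
force: [-0.9, -0.1, -0.8]
finger_gap: 0.607
gripper_force: 62.9
```

Emit:
{"name": "move_arm", "arguments": {"commands": "0 0 0.2 0 0.5;0 0 0.1 0 0.5;0 0 0 0 0.5"}}

```text
time_s: 27.4
tcp_pos: [0.6719, 0.0051, 0.0489]
tcp_rot: [0.036, 0.999, -0.0, -0.0]
force: [0.2, 0.6, 0.0]
finger_gap: 0.61
gripper_force: 62.9
```

Emit:
{"name": "move_arm", "arguments": {"commands": "0 0 0.1 0 0.5;0 0 0 0 0.5"}}

```text
time_s: 27.57
tcp_pos: [0.672, 0.0052, 0.0481]
tcp_rot: [0.036, 0.999, 0.0, -0.0]
force: [0.3, 0.1, -0.7]
finger_gap: 0.608
gripper_force: 62.9
```

Emit:
{"name": "move_arm", "arguments": {"commands": "0 0 0.1 0 0.5;0 0 0 0 0.5"}}

```text
time_s: 27.73
tcp_pos: [0.672, 0.0052, 0.0471]
tcp_rot: [0.036, 0.999, 0.0, -0.0]
force: [0.3, 0.8, -1.1]
finger_gap: 0.611
gripper_force: 62.9
```

Emit:
{"name": "move_arm", "arguments": {"commands": "0 0 0.05 0 0.5;0 0 0 0 0.5"}}

```text
time_s: 27.9
tcp_pos: [0.6721, 0.0052, 0.047]
tcp_rot: [0.036, 0.999, 0.0, 0.0]
force: [-1.1, -0.5, 1.1]
finger_gap: 0.611
gripper_force: 63.1
```

Emit:
{"name": "move_arm", "arguments": {"commands": "0 0 0.05 0 0.5;0 0 0 0 0.5"}}

```text
time_s: 28.07
tcp_pos: [0.6721, 0.0051, 0.047]
tcp_rot: [0.036, 0.999, -0.0, 0.0]
force: [-2.2, -0.4, 4.3]
finger_gap: 0.613
gripper_force: 63.5
```

Emit:
{"name": "move_arm", "arguments": {"commands": "0 0 0 0 0.6;0 0 0 0 0.64;0 0 0 0 0.68;0 0 0 0 0.72;0 0 0 0 0.75;0 0 -0.5 0 0.75;0 0 -2 0 0.75;0 0 -3 0 0.8;0 0 -3 0 0.9;0 0 -3 0 1"}}

```text
time_s: 28.9
tcp_pos: [0.6718, 0.0051, 0.1628]
tcp_rot: [0.036, 0.999, -0.0, -0.0]
force: [1.7, 0.1, 0.7]
finger_gap: 0.995
gripper_force: 0.0
```

Run:
```python
from h import *
from bench import viewer
togo(.4525,-.1670,.15,-12.2)
d=viewer.snapshot("wrist");P=fish(d)
m=(abs(P[...,2]-.0575)<.006)&(np.hypot(P[...,0]-.672,P[...,1]-.005)<.09);print("cover",m.sum(),rect(P[m]))
```

```text
t 28.9 tcp [0.6718 0.0051 0.1628] yaw 175.9 tilt 0.01 j6 0.08 gap 0.995 gf 0.0 F [1.7 0.1 0.7]
togo cm [ 20.64 -18.74   1.29] spin 8.1
cover 2100 (array([673.7,   6.2]), array([120.7,  54.7]), -4.0)
```

Emit:
{"name": "move_arm", "arguments": {"commands": "0.9 -0.8 0 0 1;1.7 -1.5 0 0 1;1.7 -1.6 0 0 1;1.7 -1.6 0 0 1;1.7 -1.6 0 0 1;1.7 -1.6 0 0 1;1.7 -1.6 0 0 1;1.7 -1.6 0 0 1;1.7 -1.6 0 0 1;1.7 -1.6 0 0 1"}}

```text
time_s: 29.78
tcp_pos: [0.4988, -0.1344, 0.1615]
tcp_rot: [0.036, 0.999, -0.0, 0.0]
force: [0.1, 0.8, -0.0]
finger_gap: 1.001
gripper_force: 0.0
```

Emit:
{"name": "move_arm", "arguments": {"commands": "1.7 -1.6 0 0 1;1.7 -1.2 0 0 1;1.7 -0.8 0 0 1;0.6 0 0 0 1;0 0 0 4 1;0 0 0 4.1 1;0 0 0 0 1;0 0 0 0 1"}}

```text
time_s: 30.45
tcp_pos: [0.4405, -0.1655, 0.1614]
tcp_rot: [0.105, 0.994, -0.0, 0.0]
force: [-0.8, -0.2, 0.5]
finger_gap: 1.0
gripper_force: 0.0
```

Run:
```python
from h import *
from bench import viewer
togo(.4535,-.1670,.1,-12.2)
d=viewer.snapshot("wrist");P=stack(d)
t=viewer.snapshot("top");np.savez("top11.npz",**t)
m=comp((abs(P[...,2]-.025)<.006),(60,230,170,330));print("rack slats seen",rect(P[m]))
q=P[240:330,200:440].reshape(-1,3);q=q[(q[:,2]>.14)&(q[:,2]<.4)];print("tip",np.percentile(q[:,2],[0,.2,1]))
```

```text
t 30.45 tcp [ 0.4405 -0.1655  0.1614] yaw 167.9 tilt 0.02 j6 -0.15 gap 1.0 gf 0.0 F [-0.8 -0.2  0.5]
togo cm [-1.3   0.12  6.14] spin 0.1
blue 11422 0.044 (array([ 453.8, -166.9]), array([150. ,  65.8]), -12.3)
rack slats seen (array([ 448.2, -378.2]), array([101.2,  19. ]), -88.9)
tip [0.17265018 0.17349315 0.17464439]
```

Emit:
{"name": "move_arm", "arguments": {"commands": "-1.3 0.1 0 0 1;0 0 2 0 0.95;0 0 2 0 0.9;0 0 2 0 0.9;0 0 2 0 0.9;0 0 2 0 0.9;0 0 2 0 0.9;0 0 1 0 0.9;0 0 0.2 0 0.9;0 0 0 0 0.9"}}

```text
time_s: 31.38
tcp_pos: [0.453, -0.1673, 0.0291]
tcp_rot: [0.106, 0.994, 0.0, -0.0]
force: [-0.4, 0.1, 0.8]
finger_gap: 0.898
gripper_force: 0.0
```

Emit:
{"name": "move_arm", "arguments": {"commands": "0 0 0 0 0.87;0 0 0 0 0.84;0 0 0 0 0.82;0 0 0 0 0.8;0 0 0 0 0.78;0 0 0 0 0.76;0 0 0 0 0.74;0 0 0 0 0.72;0 0 0 0 0.65;0 0 0 0 0.6"}}

```text
time_s: 32.22
tcp_pos: [0.4535, -0.1678, 0.0304]
tcp_rot: [0.106, 0.994, -0.0, 0.001]
force: [-3.3, -0.6, 8.7]
finger_gap: 0.754
gripper_force: 65.7
```

Emit:
{"name": "move_arm", "arguments": {"commands": "0 0 0 0 0.6;0 0 0 0 0.6;0 0 0 0 0.6"}}

```text
time_s: 32.47
tcp_pos: [0.4535, -0.1678, 0.0304]
tcp_rot: [0.106, 0.994, -0.0, 0.001]
force: [-2.6, -0.9, 8.7]
finger_gap: 0.753
gripper_force: 65.7
```

Run:
```python
from h import *
togo(.5284,-.38,.15,0.8)
for f in("top0.npz","top11.npz"):
    d=dict(np.load(f));P=cloud(d);m=(abs(P[...,2]-.026)<.006)&(np.hypot(P[...,0]-.528,P[...,1]+.38)<.125)
    k=np.zeros(m.shape,bool);k[185:268,425:480]=1;m&=k;print(m.sum(),rect(P[m]))
    q=P[m];A=cv2.fitLine((q[:,:2]*1000).astype(np.float32),cv2.DIST_HUBER,0,.01,.01).ravel();print(A)
```

```text
t 32.47 tcp [ 0.4535 -0.1678  0.0304] yaw 167.8 tilt 0.08 j6 -0.14 gap 0.753 gf 65.7 F [-2.6 -0.9  8.7]
togo cm [-11.83 -19.16 -11.93] spin -13.0
1471 (array([ 528.4, -380. ]), array([178.3, 102.3]), 0.8)
[ 9.9994272e-01  1.0701245e-02  5.2794476e+02 -3.7905750e+02]
755 (array([ 528.5, -380.9]), array([177.9, 100. ]), 1.7)
[ 9.9876904e-01  4.9601801e-02  5.2647296e+02 -4.0489648e+02]
```

Emit:
{"name": "move_arm", "arguments": {"commands": "0 0 -0.2 0 0.6;0 0 -0.4 0 0.6;0 0 -0.8 0 0.6;0 0 -1.5 0 0.6;0 0 -2 0 0.6;0 0 -2 0 0.6;0 0 -2 0 0.6;0 0 -1 0 0.6;0 0 0 -6.6 0.6;0 0 0 -6.6 0.6"}}

```text
time_s: 33.3
tcp_pos: [0.4535, -0.1676, 0.1291]
tcp_rot: [-0.011, 1.0, -0.0, 0.001]
force: [0.4, -0.8, -3.0]
finger_gap: 0.754
gripper_force: 67.0
```

Emit:
{"name": "move_arm", "arguments": {"commands": "-0.4 -1 0 0 0.6;-0.7 -2.2 0 0 0.6;-0.7 -2.2 0 0 0.6;-0.7 -2.2 0 0 0.6;-0.7 -2.2 0 0 0.6;-0.7 -2.2 0 0 0.6;-0.7 -2.2 0 0 0.6;-0.7 -2.2 0 0 0.6;-0.7 -2.2 0 0 0.6;-0.7 -2.2 0 0 0.6"}}

```text
time_s: 34.13
tcp_pos: [0.5238, -0.376, 0.1274]
tcp_rot: [-0.007, 1.0, 0.0, -0.0]
force: [0.1, 0.1, -2.3]
finger_gap: 0.755
gripper_force: 67.1
```

Emit:
{"name": "move_arm", "arguments": {"commands": "-0.4 -0.6 0 0 0.6;0 0 0 0 0.6;0 0 0 0 0.6;0 0 0 0 0.6"}}

```text
time_s: 34.47
tcp_pos: [0.5276, -0.3796, 0.128]
tcp_rot: [-0.008, 1.0, 0.0, -0.0]
force: [0.5, 0.1, -3.3]
finger_gap: 0.758
gripper_force: 67.2
```

Run:
```python
from h import *
from bench import viewer
togo(.5284,-.38,.0314,1.0)
d=viewer.snapshot("wrist");P=fish(d);cv2.imwrite("pics/w12.png",d["img"][:,:,::-1])
q=P[(P[...,2]>.09)&(cv2.cvtColor(d["img"],cv2.COLOR_RGB2HSV)[...,1]>120)&(np.hypot(P[...,0]-.5284,P[...,1]+.38)<.1)];print("blue",np.median(q[:,2]),rect(q))
m=(abs(P[...,2]-.0255)<.006)&(np.hypot(P[...,0]-.5284,P[...,1]+.38)<.115);print("rack seen",rect(P[m]))
```

```text
t 34.47 tcp [ 0.5276 -0.3796  0.128 ] yaw -179.1 tilt 0.05 j6 -0.64 gap 0.758 gf 67.2 F [ 0.5  0.1 -3.3]
togo cm [-0.08 -0.05  9.66] spin -0.1
blue 0.1413934390224359 (array([ 515.4, -378.9]), array([139.1, 117.7]), 30.9)
rack seen (array([ 446.9, -378.7]), array([100.1,  15.6]), -89.0)
```

View pics/w12.png

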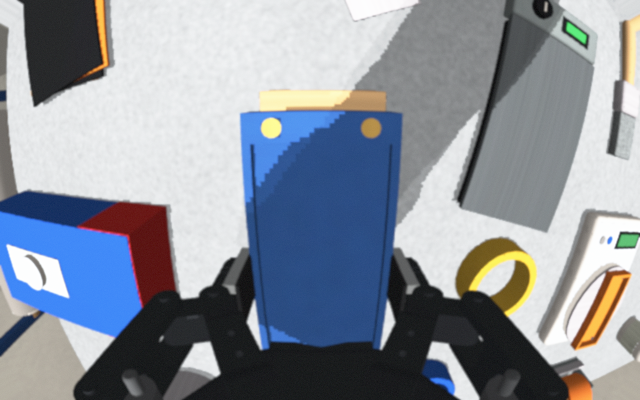

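The block is held over the rack, whose near slat shows at (323,100), and it is lined up and centred. The empty plate and the cover on the scale are also in view.

Emit:
{"name": "move_arm", "arguments": {"commands": "-0.1 0 1 0 0.6;0 0 2 0 0.6;0 0 2 0 0.6;0 0 2 0 0.6;0 0 1.5 0 0.6;0 0 0.4 0 0.6;0 0 0 0 0.6;0 0 0 0 0.6"}}

```text
time_s: 35.18
tcp_pos: [0.5291, -0.38, 0.0399]
tcp_rot: [-0.009, 1.0, -0.0, 0.0]
force: [-0.6, -0.1, -3.0]
finger_gap: 0.755
gripper_force: 67.1
```

Emit:
{"name": "move_arm", "arguments": {"commands": "0 0 0.2 0 0.6;0 0 0.1 0 0.6;0 0 0 0 0.6"}}

```text
time_s: 35.43
tcp_pos: [0.5292, -0.3804, 0.0369]
tcp_rot: [-0.009, 1.0, -0.0, 0.0]
force: [-0.1, 0.5, -1.3]
finger_gap: 0.754
gripper_force: 67.2
```

Emit:
{"name": "move_arm", "arguments": {"commands": "0 0 0.1 0 0.6;0 0 0 0 0.6"}}

```text
time_s: 35.6
tcp_pos: [0.529, -0.3802, 0.0354]
tcp_rot: [-0.009, 1.0, -0.0, 0.0]
force: [0.2, 0.4, -2.4]
finger_gap: 0.754
gripper_force: 67.2
```

Emit:
{"name": "move_arm", "arguments": {"commands": "0 0 0.2 0 0.6;0 0 0.1 0 0.6;0 0 0 0 0.6"}}

```text
time_s: 35.85
tcp_pos: [0.5287, -0.3801, 0.0319]
tcp_rot: [-0.009, 1.0, 0.0, -0.0]
force: [-0.0, -0.4, -3.2]
finger_gap: 0.754
gripper_force: 67.2
```

Emit:
{"name": "move_arm", "arguments": {"commands": "0 0 0.05 0 0.6;0 0 0 0 0.6"}}

```text
time_s: 36.02
tcp_pos: [0.5289, -0.3802, 0.0317]
tcp_rot: [-0.009, 1.0, 0.0, -0.0]
force: [-0.3, 0.4, -1.9]
finger_gap: 0.754
gripper_force: 67.2
```

Emit:
{"name": "move_arm", "arguments": {"commands": "0 0 0.1 0 0.6;0 0 0 0 0.6"}}

```text
time_s: 36.18
tcp_pos: [0.5289, -0.3802, 0.0315]
tcp_rot: [-0.009, 1.0, -0.0, 0.0]
force: [-2.6, 1.2, 3.3]
finger_gap: 0.756
gripper_force: 67.8
```

Contact. Release, retreat and check.

Emit:
{"name": "move_arm", "arguments": {"commands": "0 0 0 0 0.77;0 0 0 0 0.82;0 0 0 0 0.88;0 0 0 0 0.95;0 0 0 0 1;0 0 -0.5 0 1;0 0 -2 0 1;0 0 -3 0 1;0 0 -3 0 1;0 0 -3 0 1"}}

```text
time_s: 37.02
tcp_pos: [0.5287, -0.38, 0.1474]
tcp_rot: [-0.009, 1.0, 0.0, -0.0]
force: [1.2, -0.6, 0.8]
finger_gap: 1.0
gripper_force: 0.0
```

Emit:
{"name": "move_arm", "arguments": {"commands": "0 0 -2 0 1;2 0 -1 0 1;2 0 0 0 1;2 0 0 0 1;2 0 0 0 1;2 0 0 0 1;2 0 0 0 1;0 0 0 0 1;0 0 0 0 1"}}

```text
time_s: 37.77
tcp_pos: [0.4085, -0.3825, 0.1767]
tcp_rot: [-0.008, 1.0, -0.0, 0.001]
force: [-0.6, 0.4, -0.4]
finger_gap: 1.0
gripper_force: 0.0
```

Run:
```python
from h import *
from bench import viewer
togo(.5284,-.38,.2,1.0)
w=viewer.snapshot("wrist");P=fish(w);h=cv2.cvtColor(w["img"],cv2.COLOR_RGB2HSV).astype(int)
m=(abs(P[...,2]-.049)<.007)&(abs(h[...,0]-112)<16)&(h[...,1]>100)&(np.hypot(P[...,0]-.528,P[...,1]+.38)<.12);print("block",np.median(P[m][:,2]),rect(P[m]))
t=viewer.snapshot("top");Q=cloud(t)
for n,c,z,r in(("weight",(.455,.17),.052,.05),("plug",(.525,.395),.037,.08),("jar",(.623,.198),.0635,.05),("cover",(.673,.005),.059,.09),("block",(.528,-.38),.05,.12)):
    k=(np.hypot(Q[...,0]-c[0],Q[...,1]-c[1])<r)&(abs(Q[...,2]-z)<.005);print(n,k.sum(),rect(Q[k]) if k.sum()>3 else'')
cv2.imwrite("pics/end.png",t["img"][:,:,::-1])
```

```text
t 37.77 tcp [ 0.4085 -0.3825  0.1767] yaw -179.1 tilt 0.08 j6 -0.77 gap 1.0 gf 0.0 F [-0.6  0.4 -0.4]
togo cm [-12.     0.06  -2.32] spin -0.1
block 0.04510767497925883 (array([ 526.8, -379. ]), array([145.8,  66.1]), 0.9)
weight 104 (array([456. , 168.4]), array([40. , 39.9]), -87.5)
plug 511 (array([524.1, 391.7]), array([99.4, 41.3]), 4.3)
jar 190 (array([623.8, 198.9]), array([43.6, 42.9]), 16.4)
cover 243 (array([674.8,  11. ]), array([121.5,  68.6]), -4.0)
block 1090 (array([ 530.9, -381.2]), array([150.5,  68.5]), 1.1)
```

View pics/end.png

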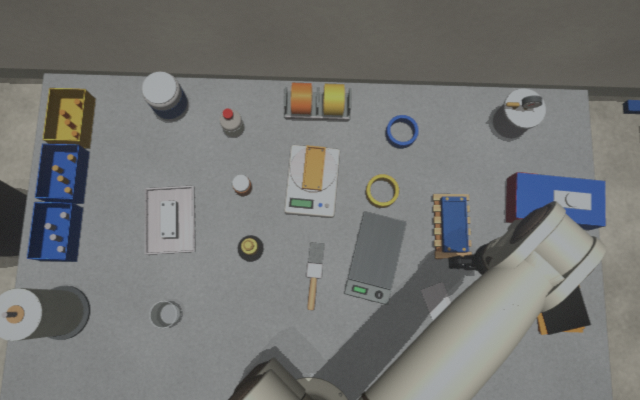

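All four pieces are in place: weight (249,246), plug (169,219), cover (314,168) and block (455,223). The jar is still standing at (241,184), and the gripper is clear.

```bash
python3 -c "
from bench import ticket
print(ticket.finish_job())"
```

```text
the job is handed in; nothing more can be done
None
```

I stripped the mould in the order asked and handed the job in at about 38 s: the weight is on its pad about 3–4 mm off centre, the plug is flat in the tray, the cover is centred on the scale pan, the block lies lengthwise on the middle of the rack, the jar is undisturbed and the gripper is open and clear.

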